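Stop-button check on the tube-rack conveyor

TASK

Check the conveyor's stop button: with closed fingertips press the winged mushroom button down until it latches and stays in by itself, then push one of its wings round clockwise (seen from above) until the button lets go and springs back up. Once it is up again, press the flat start button on the other box fully in and let it come out. Touch and push only, without gripping or hammering the buttons, and leave everything else on the bench where it is.

Things in the scene. Friction and masses are not known exactly. Their poses are not given: they have to be found in the camera images.
- stop_top (a point): Centre of the top of the black mushroom stop button (moves with it): z = 0.095 when up, 0.088 latched. Dome 44 mm across, 20 mm high, with two straight wings on opposite sides, 92 mm from end to end; wings are 10 mm thick, 18 mm high, tops 2 mm below this point, free of the dome from 22 to 46 mm from the axis. z is up; the wings lie along the point's +y and -y and turn with it.
- stop_wing_left (a point): Point inside one wing, half-way up it and 41 mm from the vertical turning axis, on the +y side of stop_top. The wing's side faces are 5 mm from this point, its top and underside 9 mm. It is 17 mm above the box top when the button is latched, 24 mm when up. Push the wing on its side face, clockwise seen from above.
- stop_wing_right (a point): The same point on the opposite wing (-y side of stop_top); either wing will do.
- stop_press (a joint): Travel of the stop button in m: 0 up, grows as it is pushed straight down, hard stop at 0.0115. Pushed past about 0.009 it snaps in and, let go, stays at about 0.007 (latched); let go earlier it springs up. It takes 3 N rising to about 7 N just before it latches, so stopping at 5 N is too early.
- stop_twist (a joint): Turn of the stop head in rad: 0 at rest, grows clockwise seen from above, hard stop at 1.0. A spring always brings it back to 0 (about 0.025 N m at 0, 0.06 N m at 0.6 rad). When latched, turning it past about 0.4 rad frees the latch and the button jumps up 7 mm.
- start_top (a point): Centre of the top of the start button: a plain flat round push button 30 mm across, without wings, in a low ring on the middle of the other fixed grey box (120 x 120 x 60 mm); this point is at z = 0.082. z points up.
- start (a joint): Travel of the start button in m: 0 out, 0.006 fully in; a spring (5 N when fully in) returns it.
- marker_1: Bystander (mm): blue-capped marker pen, 12 x 133 x 13, lying between the two boxes, loose; origin at the centre of its underside.
- marker_0: Bystander (mm): black-capped marker pen, 12 x 133 x 13, lying along the front edge, loose; origin at the centre of its underside.
- forceps: Bystander (mm): steel forceps, 16 x 144 x 9, lying along the front edge, loose; origin at the centre of its underside.
- timer: Bystander (mm): small white kitchen-style timer, 39 x 68 x 62, standing behind the boxes, loose; origin at the centre of its underside.
- label_roll: Bystander (mm): white roll of labels, 66 x 66 x 26, lying flat at the left, loose; origin at the centre of its underside.
- tape_roll: Bystander (mm): beige roll of tape, 69 x 69 x 19, lying flat at the right, loose; origin at the centre of its underside.
- wash_bottle_0: Bystander (mm): white plastic bottle, 76 x 63 x 156, standing at the right, loose; origin at the centre of its underside.
- stop_box: Grey box 120 x 120 x 60 mm fixed to the bench, carrying the stop button at the middle of its top (z = 0.060); origin at the centre of its underside, z up. Its +y is the wings' +y while stop_twist is 0. It stands left or right of the other box, turned up to 0.5 rad.
- start_box: Grey fixed box 120 x 120 x 60 mm carrying the start button; origin at the centre of its underside, z up.
Things that resemble listed ones, but are neither listed nor needed, are in the scene too. Leave any orange or pink look-alike of the stop_box alone.

How it is judged (in metres and radians):
On the way, in this order (a step that is already met when the one before it is completed fails the run):
1. the stop button is latched: in by more than 5.5 mm, not turned, with nothing touching it (value of joint stop_press above 0.0055 m and value of joint stop_twist below 0.2 rad and contact force between stop_box and anything else below 0.3 N), for 0.2 s.
2. the head is turned clockwise by more than 0.25 rad (value of joint stop_twist above 0.25 rad), for 0.02 s.
3. the stop button is up again (within 2 mm) and turned back (within 0.2 rad) (value of joint stop_press below 0.002 m and value of joint stop_twist below 0.2 rad), for 0.1 s.
4. the start button is pressed in by more than 4.5 mm (value of joint start above 0.0045 m), for 0.02 s.
At the end, for the whole second after the job is handed in: The stop button is up (within 2 mm) with its head turned back (within 0.1 rad), and the start button is out (within 1.5 mm) (value of joint stop_press below 0.002 m and value of joint stop_twist below 0.1 rad and value of joint start below 0.0015 m); the robot touches nothing.
It fails at once if a button or its box is gripped or hit (more than 35 N from the fingers) (contact force between the fingers and stop_box above 35 N or contact force between the fingers and start_box above 35 N).
It fails at once if the start button is pressed (over 2 mm) while the stop button is in (over 4 mm) (value of joint start above 0.002 m and value of joint stop_press above 0.004 m).
It fails at once if a bystander is moved or lifted more than 15 mm (distance of any of marker_1, marker_0, forceps, timer, label_roll, tape_roll, wash_bottle_0 from where it was at the start of the episode above 0.015 m).
It also fails if it takes over 58 s, if anything falls off the work surface, if the arm or the gripper's body presses on something with over 40 N, if the wrist force passes 120 N, or if a joint passes its speed limit or range.

ROBOT

A 6-joint arm with a two-finger parallel gripper is mounted at the origin on a cart in front of the work surface, level with it; the furniture and walls round the work are solid. World frame = base frame: x ahead of the robot, y to its left, z up, the work surface at z = 0. Lengths are in mm, angles in degrees, forces in N, time in s.
With the tool pointing down it reaches from about 350 to 850 mm from the base axis. Payload 8.1 kg.
Tool frame: the origin (TCP) lies at the centre of the arm's flange, where the gripper is bolted on; the fingertips stand 173 mm ahead of it and the grasp point (between the pads) lies 155 mm ahead of it; z points along the fingers, y is the line along which they close (so a half turn about z gives the same grasp; the last joint's range is limited). The gripper opens to 85 mm and grips with 20 to 120 N. Pads are 22 mm wide; open, the fingers measure 114 mm over their backs; the gripper's body (76 mm by 85 mm) begins 54 mm behind the grasp point. The pads swing forward as they close: fully open they stand 13 mm farther back than shut.
Start: joints at [63.06, 7.471, 85.268, -0, 87.261, -4.893], TCP at [225.204, 556.138, 404.692] pointing down, gripper open.
Joint ranges: [-169.43, 169.43], [-51.17, 129.36], [1.28, 143.12], [-76.62, 256.62], [0, 156.53], [-152.29, 152.29]. Speed limits (degrees/s): [136.94, 136.94, 159.86, 180, 180, 180].

INTERFACE

Orientations are given as [roll, pitch, yaw] about the fixed x, y, z axes, in that order (R = Rz(yaw) Ry(pitch) Rx(roll)).
In Python, from bench import * gives the robot as it stands.
- The arm moves only by the shell command python3 -m jog 'ROWS' [FORCE]. ROWS is text: rows parted by semicolons, each of 7 numbers parted by spaces: the shift along the tool's x, y, z scaled (see below), then the turn, a rotation vector about the tool's x, y, z scaled (see below), then the closure, from -1 (fully open) to 1 (shut). In form: tx ty tz wx wy wz hand; .... A call has 1 to 5 rows; each row shifts and turns the commanded pose from where the row before left it, along the tool's axes as they then stand; what a row does not reach is not made up. The controller multiplies each number of a shift by 0.1 m and each number of a turn by 60 degrees. A row lasts 1/8 s, in which the tool goes at most 62.5 mm and 10.7 degrees, less where a joint would pass 70% of its speed; a pose out of reach is approached as far as the arm can. A call with a number of a shift or a turn outside -1 to 1 is refused whole. A call with a gripper value outside its range is refused whole. The fingers move at their own pace and stop on an object; FORCE is the grip in N (left out, the last holds). Time passes only in rows, so rows that do not move let the fingers close. It gives the time, the measured TCP pose, the force, the opening and the grip force at its end, in the units of the state.
- sense(): the state, without advancing time (a new reading comes with each control period).
- snapshot(name): name is "scene" or "top" or "wrist"; returns a dict with "img" (420x560x3 uint8, red, green, blue), "fx", "fy", "cx", "cy" (pixels), "dist" ([k1, k2, p1, p2, k3] as OpenCV has them; the pictures are not rectified), "extrinsics" (4x4, takes a point from camera to world coordinates). Camera axes: x right, y down, z forward; pixel columns grow to the right and rows downward; lengths in mm; the calibration is good to about 2 mm. A picture is of the moment at which its call begins. There is no depth.
- hand_in(): hands the job in; it is judged then, once.
The state is a dict: "time": time; "joint_pos": joint angles; "qd": joint speeds; "joint_efforts": joint torques, N m; "tool_pos": TCP position; "tcp_rot": TCP orientation; "ft_force": force on the tool from outside, world axes, zero at the start; "wrist_torque": the same for the moment, N m; "finger_gap": finger opening in mm; "grip_force": force on a finger pad.
Only numpy, scipy, OpenCV 4.12 (cv2) and the standard library are available. Lean on these libraries where they do the work, as an engineer would, in place of code of your own. Each camera call takes 0.05 s, during which the arm holds its last target. There are 200 camera calls.

## Working session

There is one attempt and no reset: what is moved stays moved. The work goes in short steps, Python scripts to look and compute and a shell command to move; the robot and the scene stay as the last step left them, time stands still between calls to the robot, and variables do not carry over. Pictures are saved under pics/ and viewed, at most 14 in all, crops included, and the job is handed in when it is done.

```bash
mkdir -p pics; ls
python3 - <<'E'
from bench import *
import cv2
s=sense();print(s)
for n in("scene","top"):
    d=snapshot(n);cv2.imwrite(f"pics/{n}0.png",d["img"][:,:,::-1]);print(n,d["fx"],d["fy"],d["cx"],d["cy"],d["dist"],d["extrinsics"])
E
```

```text
pics
{'time': 0.0, 'joint_pos': array([ 6.30602842e+01,  7.51427377e+00,  8.53288285e+01, -7.01066105e-04,
        8.72616127e+01, -4.89266118e+00]), 'qd': array([ 0.0063873 , -0.00630376, -0.12322326,  0.0137242 , -0.03412266,
       -0.0099223 ]), 'joint_efforts': array([-1.27840744e-03, -5.69392884e+01, -5.00556529e+01, -4.00438466e-04,
        1.47504627e-02, -6.53979578e-05]), 'tool_pos': array([225.09428517, 555.92982652, 403.65716004]), 'tcp_rot': array([-1.79895607e+02, -8.23340981e-03,  1.57952972e+02]), 'ft_force': array([-0.67307562,  0.024474  ,  0.74738331]), 'wrist_torque': array([ 0.04350055, -0.0328825 ,  0.02310265]), 'grip_force': 0.0, 'finger_gap': 85.30586655687006}
scene 448.93058306003815 448.93058306003815 280.94975400592193 209.9344055399824 [-0.10672302  0.          0.          0.          0.        ] [[ 5.22400102e-01 -5.60709725e-01  6.42419440e-01 -4.05106816e+02]
 [-8.52699614e-01 -3.44596485e-01  3.92627852e-01 -5.07357939e+02]
 [ 1.22522577e-03 -7.52899639e-01 -6.58134205e-01  1.06961266e+03]
 [ 0.00000000e+00  0.00000000e+00  0.00000000e+00  1.00000000e+00]]
top 530.4373757400358 530.4373757400358 279.60798281766716 211.71238969885349 [0.00012679 0.         0.         0.         0.        ] [[ 4.70670424e-01 -6.85727622e-01  5.55199946e-01 -4.85216570e+02]
 [-8.82308975e-01 -3.66140847e-01  2.95756237e-01 -4.74798044e+02]
 [ 4.73157632e-04 -6.29061609e-01 -7.77355304e-01  1.52856276e+03]
 [ 0.00000000e+00  0.00000000e+00  0.00000000e+00  1.00000000e+00]]
```

View pics/scene0.png

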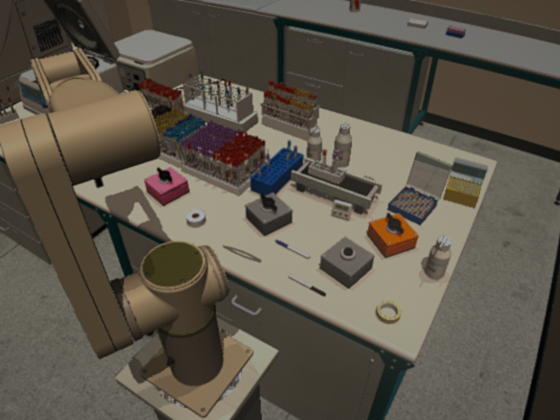

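View pics/top0.png

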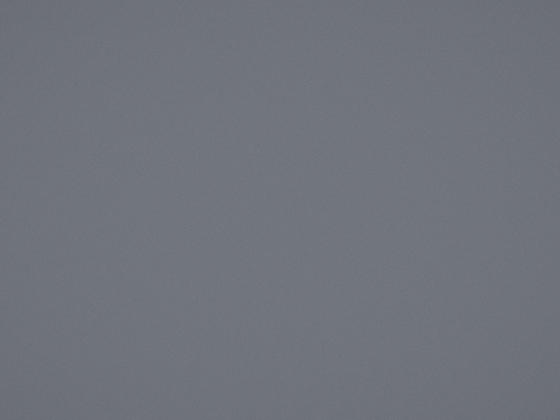

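The scene view shows four boxes. The pink one at (166,184) and the orange one at (393,235) have winged buttons but are excluded by colour. The grey one at (268,212) has a black winged button, so it is the stop_box. The grey one at (347,262) has a flat round button, so it is the start_box. The top camera shows only a blank grey field. I'll confirm with an enlarged crop.

```bash
cat > h.py <<'E'
from bench import *
import cv2, numpy as np
def ray(d,uv,z):
    K=np.array([[d["fx"],0,d["cx"]],[0,d["fy"],d["cy"]],[0,0,1.]])
    p=cv2.undistortPoints(np.array(uv,float).reshape(-1,1,2),K,np.array(d["dist"])).reshape(-1,2)
    E=np.array(d["extrinsics"]);r=np.c_[p,np.ones(len(p))]@E[:3,:3].T;o=E[:3,3]
    return o+r*((z-o[2])/r[:,2])[:,None]
def proj(d,P):
    K=np.array([[d["fx"],0,d["cx"]],[0,d["fy"],d["cy"]],[0,0,1.]])
    E=np.linalg.inv(np.array(d["extrinsics"]))
    return cv2.projectPoints(np.array(P,float).reshape(-1,1,3),cv2.Rodrigues(E[:3,:3])[0],E[:3,3],K,np.array(d["dist"]))[0].reshape(-1,2)
def save(d,n): cv2.imwrite(f"pics/{n}.png",d["img"][:,:,::-1])
E
python3 - <<'E'
from h import *
d=snapshot("scene")
print(ray(d,[(269,200),(347,253)],90)[:, :2])
print(ray(d,[(278,240),(308,257),(290,276),(325,294),(225,246),(260,260),(342,210)],5)[:,:2])
c=d["img"][170:300,220:400];cv2.imwrite("pics/c1.png",cv2.resize(c,None,fx=4,fy=4,interpolation=cv2.INTER_CUBIC)[:,:,::-1])
E
```

```text
[[ 573.61723878  138.517931  ]
 [ 487.52947772 -194.07779378]]
[[ 498.48334205   56.27306581]
 [ 483.23263076  -66.87197983]
 [ 384.19950818  -58.12566114]
 [ 378.25613877 -182.90355596]
 [ 382.7210713   190.72027602]
 [ 391.42745323   57.71772089]
 [ 749.1983014   -60.22762052]]
```

View pics/c1.png

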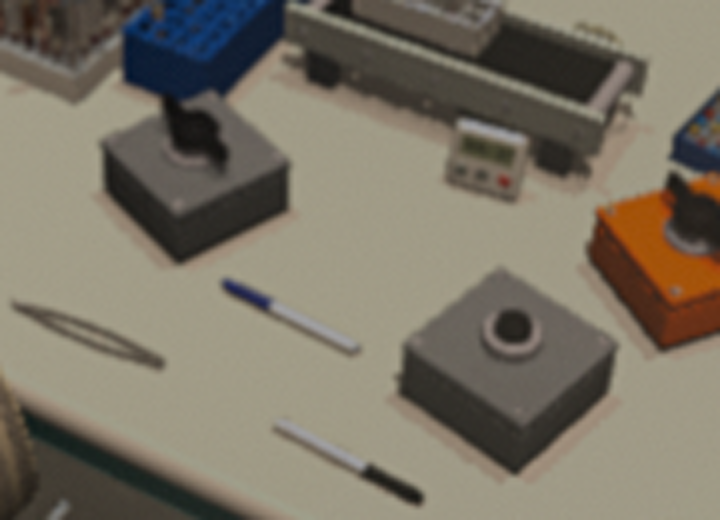

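The crop confirms it. The grey box at scene (268,212) carries the black winged mushroom, so it is the stop_box; the one at (347,255) has a flat round button in a ring, so it is the start_box. I'll move over the stop box with closed fingers.

```bash
python3 -m jog '-0.5 -0.26 0 0 0 0 1;-0.5 -0.26 0 0 0 0 1;-0.5 -0.26 0 0 0 0 1;-0.5 -0.26 0 0 0 0 1;-0.5 -0.26 0 0 0 0 1' 20; python3 -m jog '-0.5 -0.26 0 0 0 0 1;-0.5 -0.26 0 0 0 0 1;-0.5 -0.26 0 0 0 0 1;0 0 0 0 0 0 1;0 0 0 0 0 0 1'
python3 - <<'E'
from h import *
d=snapshot("wrist");save(d,"w1");print(d["extrinsics"],d["fx"],d["dist"]);print(proj(d,[[573,138,95]]))
s=sense();print(s["ft_force"],s["tcp_rot"],s["joint_pos"])
E
```

```text
time: 0.78
tool_pos: [408.9, 340.2, 404.5]
tcp_rot: [-180.0, -0.0, 158.0]
ft_force: [0.1, -0.4, -0.6]
finger_gap: 0.6
grip_force: 0.0
time: 1.4
tool_pos: [517.7, 213.2, 404.3]
tcp_rot: [-180.0, -0.1, 157.9]
ft_force: [-0.6, 0.6, -0.0]
finger_gap: 0.2
grip_force: 0.0
[[ 3.75572135e-01  8.79393482e-01  2.92596439e-01  4.42842645e+02]
 [ 9.26793153e-01 -3.56416729e-01 -1.18412701e-01  2.44468217e+02]
 [ 1.54908002e-04  3.15648887e-01 -9.48876049e-01  3.73012529e+02]
 [ 0.00000000e+00  0.00000000e+00  0.00000000e+00  1.00000000e+00]] 370.1757894500988 [-0.10071642  0.          0.          0.          0.        ]
[[217.93466659 291.6121716 ]]
[0.05578929 0.10431557 0.55433323] [-1.79991663e+02 -4.81753818e-02  1.57973549e+02] [ 1.71912520e+01  1.29335813e+00  9.17957155e+01  2.40342898e-02
  8.69535220e+01 -5.07835871e+01]
```

View pics/w1.png

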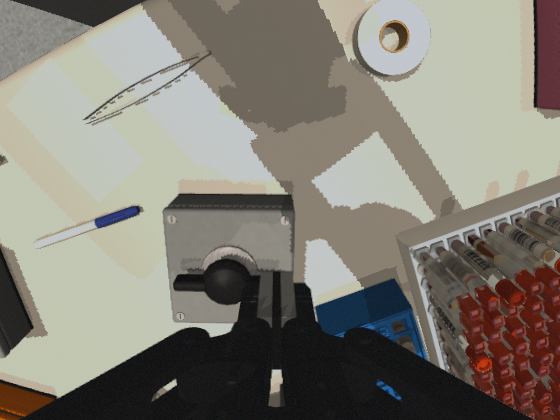

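The wrist view shows the stop box with its dome at about (229,282) and a free wing pointing left, with its tip at about (175,283). The other wing is hidden by the gripper. The screws on the box top are at (171,219), (285,220) and (180,316).

Run:
```python
from h import *
d=snapshot("wrist");g=cv2.cvtColor(d["img"],cv2.COLOR_RGB2GRAY)
p=ray(d,[(171,219),(285,220),(180,316),(164,208),(293,207)],60);print(p[:,:2])
print("c screws",(p[1]+p[2])/2,"size",[np.linalg.norm(p[i]-p[j]) for i,j in((0,1),(0,2),(3,4))])
e=p[1]-p[0];f=p[2]-p[0];g2=p[4]-p[3]
for v in(e,f,g2):print(np.degrees(np.arctan2(v[1],v[0])))
m=(g<60).astype(np.uint8)
w=m[262:305,172:206];ys,xs=np.nonzero(w);print("wing px",xs.min()+172,xs.max()+172,[ (c+172,(np.nonzero(w[:,c])[0]+262)[[0,-1]].tolist()) for c in(6,12,18,24)])
print("dome z90",ray(d,[(229,282)],88)[0],ray(d,[(175,277)],93))
print("wrist",ray(d,[(175,276)],93))
cv2.imwrite("pics/c2.png",cv2.resize(d["img"][190:330,150:310],None,fx=4,fy=4)[:,:,::-1])
```

```text
[[506.27329816 117.05871942]
 [545.58365346 211.9308652 ]
 [600.55616574  77.9758547 ]
 [494.61322925 115.91294871]
 [536.92218448 222.9627019 ]]
c screws [573.0699096  144.95335995  60.        ] size [np.float64(102.69385608889897), np.float64(102.06238010969592), np.float64(115.10732969873925)]
67.49328573034772
-22.51536351807646
68.43472908431042
wing px 173 205 [(178, [275, 290]), (184, [275, 290]), (190, [269, 290]), (196, [274, 290])]
dome z90 [571.11141503 148.96920876  88.        ] [[547.47852741 109.54897077  93.        ]]
wrist [[546.62597317 109.99189335  93.        ]]
```

View pics/c2.png

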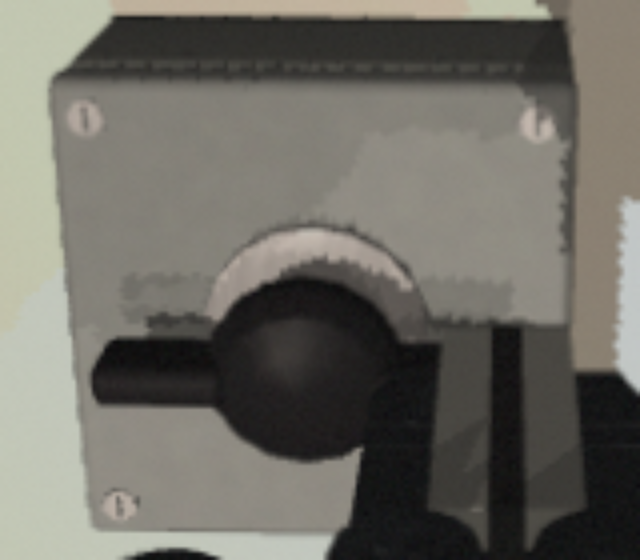

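The box top centre is at (573,145) from the screws, and the dome centre at (571,149). The wings lie along 67.5°, which is the tool's y axis already, so no turning is needed. I'll move over the dome and take a closer look.

```bash
python3 -m jog '-0.375 -0.205 0 0 0 0 1;-0.375 -0.205 0 0 0 0 1;0 0 0.5 0 0 0 1;0 0 0.5 0 0 0 1;0 0 0.15 0 0 0 1'; python3 -m jog '0 0 0.05 0 0 0 1;0 0 0 0 0 0 1;0 0 0 0 0 0 1'
python3 - <<'E'
from h import *
d=snapshot("wrist");cv2.imwrite("pics/c3.png",cv2.resize(d["img"][120:400,100:460],None,fx=2,fy=2)[:,:,::-1])
s=sense();t=s["tool_pos"];print(t,s["ft_force"]);print(proj(d,[[*t[:2],t[2]-173],[572,147,95],[573,145,60]]))
E
```

```text
time: 2.12
tool_pos: [569.9, 148.0, 285.8]
tcp_rot: [-179.8, -0.3, 158.1]
ft_force: [-0.8, 0.1, -0.3]
finger_gap: 0.2
grip_force: 0.0
time: 2.5
tool_pos: [572.8, 147.4, 287.0]
tcp_rot: [179.9, 0.2, 158.0]
ft_force: [0.2, -0.1, -0.4]
finger_gap: -0.4
grip_force: 0.0
[572.72526737 147.27758961 286.77797428] [-0.44648053  0.49733388 -0.11718322]
[[272.89902699 288.47064373]
 [272.030421   267.82925779]
 [269.95799842 242.84944372]]
```

View pics/c3.png

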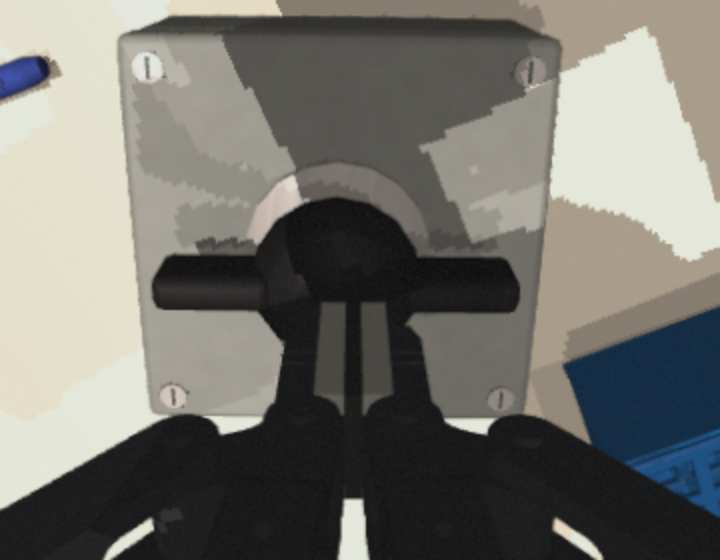

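The crop (2x, offset (100,120)) shows all four screws at crop (147,68), (530,72), (173,397) and (501,399), and the wing ends at (153,282) and (519,285). The finger tips are just in front of the dome.

Run:
```python
from h import *
d=snapshot("wrist");o=np.array([100,120])
P=ray(d,np.array([(147,68),(530,72),(173,397),(501,399)])/2+o,60)
print(P.mean(0),[np.degrees(np.arctan2(*(P[b]-P[a])[1::-1])) for a,b in((0,1),(2,3))])
W=ray(d,np.array([(153,282),(519,285)])/2+o,86);print(W,W.mean(0),np.linalg.norm(W[1]-W[0]))
# top edge of wings back/front
T=ray(d,np.array([(200,256),(480,260)])/2+o,93);print(T.mean(0))
F=ray(d,np.array([(285,340),(430,340)])/2+o,sense()["tool_pos"][2]-173);print("fing w",np.linalg.norm(F[0]-F[1]))
```

```text
[572.97539653 144.0911198   60.        ] [np.float64(67.34526268391198), np.float64(67.59010241995666)]
[[554.26822631 101.59731403  86.        ]
 [589.86566652 187.37906801  86.        ]] [572.06694641 144.48819102  86.        ] 92.87457707095844
[563.07753344 149.40864799  93.        ]
fing w 31.596878260014478
```

```bash
python3 -m jog '-0.01 -0.03 0.1 0 0 0 1;0 0 0.05 0 0 0 1;0 0 0 0 0 0 1;0 0 0 0 0 0 1'; python3 -m jog '0 0 0.03 0 0 0 1;0 0 0.02 0 0 0 1;0 0 0 0 0 0 1;0 0 0 0 0 0 1'; python3 -m jog '0 0 0.02 0 0 0 1;0 0 0 0 0 0 1;0 0 0 0 0 0 1'
```

```text
time: 3.1
tool_pos: [571.8, 143.9, 269.6]
tcp_rot: [-180.0, -0.0, 158.0]
ft_force: [-0.6, 0.6, -0.7]
finger_gap: -0.1
grip_force: 0.0
time: 3.6
tool_pos: [572.1, 144.0, 265.3]
tcp_rot: [180.0, 0.0, 158.0]
ft_force: [-0.5, -0.6, 5.1]
finger_gap: -0.1
grip_force: 2.5
time: 3.98
tool_pos: [571.6, 143.9, 262.2]
tcp_rot: [-180.0, -0.0, 158.0]
ft_force: [-1.0, -0.4, -0.3]
finger_gap: -0.3
grip_force: 0.0
```

```bash
python3 -m jog '0 0 0 0 0 0 1;0 0 0 0 0 0 1'
python3 - <<'E'
from h import *
d=snapshot("wrist");cv2.imwrite("pics/c4.png",cv2.resize(d["img"][150:400,100:460],None,fx=2,fy=2)[:,:,::-1])
u=np.array([.383,.924])
for h in(95,88):
    print(h,[proj(d,[[572.3+s*46*u[0],144.3+s*46*u[1],h-11]])[0].round(1) for s in(-1,1)])
E
```

```text
time: 4.22
tool_pos: [571.7, 143.9, 262.4]
tcp_rot: [-180.0, -0.0, 158.0]
ft_force: [0.3, 0.4, 0.5]
finger_gap: 0.1
grip_force: 0.0
95 [array([173.6, 283.5]), array([377.3, 285.1])]
88 [array([177.5, 276.2]), array([373.5, 277.8])]
```

View pics/c4.png

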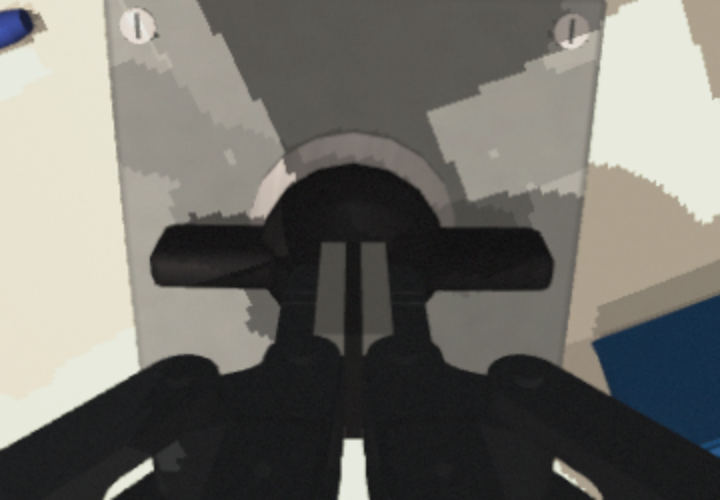

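```bash
python3 -m jog '0 0 0.01 0 0 0 1;0 0 0 0 0 0 1;0 0 0 0 0 0 1';python3 -m jog '0 0 0.01 0 0 0 1;0 0 0 0 0 0 1;0 0 0 0 0 0 1'
```

```text
time: 4.65
tool_pos: [571.8, 143.9, 261.7]
tcp_rot: [-180.0, -0.0, 158.0]
ft_force: [0.9, -0.2, -1.3]
finger_gap: -0.2
grip_force: 0.0
time: 5.03
tool_pos: [571.8, 143.9, 260.9]
tcp_rot: [180.0, 0.0, 158.0]
ft_force: [-0.8, 0.5, 2.5]
finger_gap: -0.0
grip_force: 1.2
```

The tip now meets the top at z≈88, so the button appears to be latched. I'll lift off and check.

```bash
python3 -m jog '0 0 -0.1 0 0 0 1;0 0 -0.2 0 0 0 1;0 0 0 0 0 0 1;0 0 0 0 0 0 1;0 0 0 0 0 0 1'
python3 - <<'E'
from h import *
d=snapshot("wrist");cv2.imwrite("pics/c5.png",cv2.resize(d["img"][150:400,100:460],None,fx=2,fy=2)[:,:,::-1])
u=np.array([.383,.924]);print(sense()["ft_force"])
for h in(95,88):
    print(h,[((proj(d,[[572.3+s*46*u[0],144.3+s*46*u[1],h-11]])[0]-[100,150])*2).round(1) for s in(-1,1)])
E
```

```text
time: 5.65
tool_pos: [571.5, 143.8, 290.1]
tcp_rot: [-180.0, -0.0, 158.0]
ft_force: [0.6, -0.2, -0.4]
finger_gap: -0.1
grip_force: 0.0
[-0.54120283  0.66271675  0.60211251]
95 [array([175.2, 216.1]), array([528.1, 219. ])]
88 [array([181.1, 205.2]), array([522.3, 207.9])]
```

View pics/c5.png

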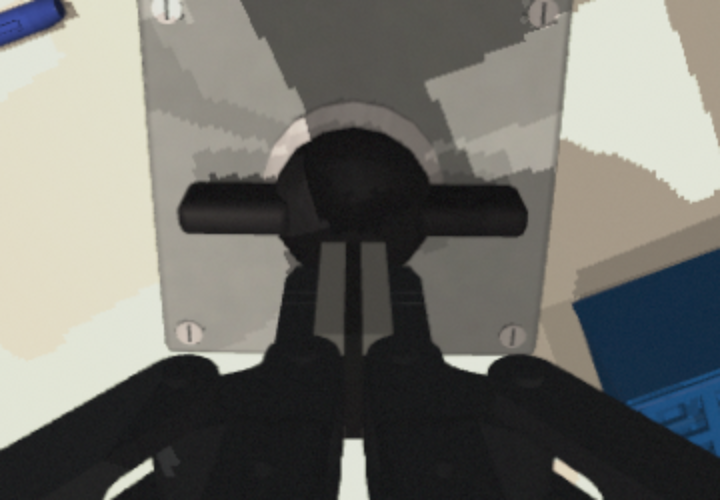

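The wing ends at crop (179,209) and (528,211) match the latched height: row 206 is predicted for latched and 217 for up. The dome has also moved 11 px closer to the ring. Next I'll go behind the -y wing and descend beside it.

```bash
python3 -m jog '-0.25 -0.42 0 0 0 0 1;0 0 0 0 0 0 1;0 0 0.2 0 0 0 1;0 0 0.15 0 0 0 1;0 0 0 0 0 0 1';python3 -m jog '0 0 0.1 0 0 0 1;0 0 0 0 0 0 1;0 0 0 0 0 0 1'; python3 -m jog '0.05 0 0 0 0 0 1;0.04 0 0 0 0 0 1;0.03 0 0 0 0 0 1;0 0 0 0 0 0 1;0 0 0 0 0 0 1'
```

```text
time: 6.32
tool_pos: [577.8, 96.2, 252.6]
tcp_rot: [-179.9, -0.3, 158.0]
ft_force: [-0.7, 0.3, -0.1]
finger_gap: 0.1
grip_force: 0.0
time: 6.7
tool_pos: [579.4, 95.7, 246.0]
tcp_rot: [180.0, 0.0, 158.0]
ft_force: [-0.4, 0.2, -0.3]
finger_gap: 0.1
grip_force: 0.0
time: 7.32
tool_pos: [568.1, 100.2, 245.8]
tcp_rot: [180.0, -0.0, 158.0]
ft_force: [-0.2, -0.8, 0.2]
finger_gap: 0.3
grip_force: 0.1
```

```bash
python3 -m jog '0.04 0 0 0 0 0 1;0.03 0 0 0 0 0 1;0 0 0 0 0 0 1';python3 -m jog '0.03 0 0 0 0 0 1;0.03 0 0 0 0 0 1;0 0 0 0 0 0 1;0 0 0 0 0 0 1'
python3 - <<'E'
from h import *
d=snapshot("wrist");cv2.imwrite("pics/c6.png",cv2.resize(d["img"][120:400,140:500],None,fx=2,fy=2)[:,:,::-1])
E
```

```text
time: 7.7
tool_pos: [561.4, 102.9, 245.8]
tcp_rot: [180.0, -0.0, 158.0]
ft_force: [0.6, 0.4, 0.3]
finger_gap: 0.1
grip_force: 0.2
time: 8.2
tool_pos: [555.8, 105.0, 245.6]
tcp_rot: [-180.0, -0.0, 158.0]
ft_force: [0.9, 0.0, 0.5]
finger_gap: 0.3
grip_force: 0.2
```

View pics/c6.png

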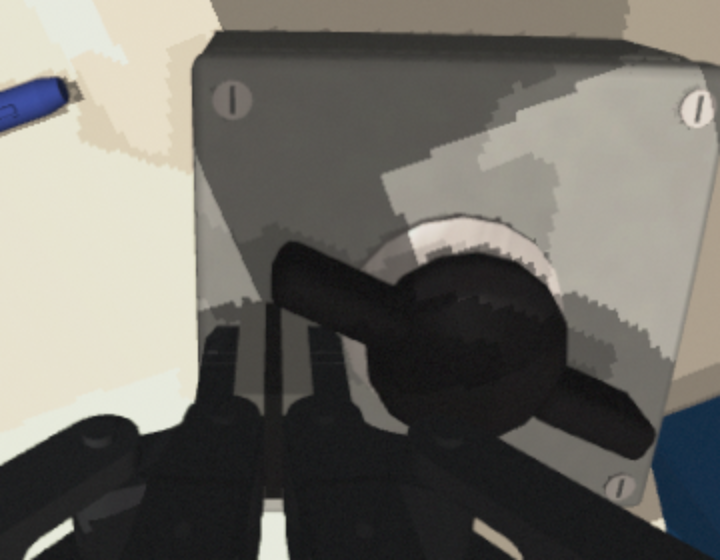

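The head is turned about 0.45 rad, with its wing ends at crop (280,265) and (645,440). I'll push a little further, then back off.

```bash
python3 -m jog '0.03 0 0 0 0 0 1;0.02 0 0 0 0 0 1;0 0 0 0 0 0 1;0 0 0 0 0 0 1';python3 -m jog '-0.1 0 0 0 0 0 1;-0.1 0 0 0 0 0 1;-0.13 0 0 0 0 0 1;0 0 0 0 0 0 1'; python3 -m jog '0 0 -0.3 0 0 0 1;0 0 -0.3 0 0 0 1;0 0 0 0 0 0 1;0 0 0 0 0 0 1'
python3 - <<'E'
from h import *
d=snapshot("wrist");cv2.imwrite("pics/c7.png",cv2.resize(d["img"][120:400,200:560],None,fx=2,fy=2)[:,:,::-1])
u=np.array([.383,.924])
for h in(95,88):
    print(h,[((proj(d,[[572.4+s*46*u[0],144.3+s*46*u[1],h-11]])[0]-[200,120])*2).round(1) for s in(-1,1)])
print((proj(d,[[487.5,-194,82]])))
E
```

```text
time: 8.75
tool_pos: [551.4, 106.8, 245.7]
tcp_rot: [-180.0, 0.0, 158.0]
ft_force: [1.7, -0.8, -0.2]
finger_gap: 0.1
grip_force: 0.8
time: 9.25
tool_pos: [583.0, 93.9, 245.7]
tcp_rot: [180.0, 0.0, 157.9]
ft_force: [0.3, 0.5, 0.2]
finger_gap: 0.2
grip_force: 0.0
time: 9.75
tool_pos: [581.7, 94.5, 305.1]
tcp_rot: [-180.0, -0.0, 158.0]
ft_force: [-0.1, -0.3, -1.1]
finger_gap: 0.2
grip_force: 0.0
95 [array([136.4, 157.2]), array([475.1, 160.8])]
88 [array([136.9, 150.3]), array([464.9, 153.9])]
[[-140.94403491  265.57229562]]
```

View pics/c7.png

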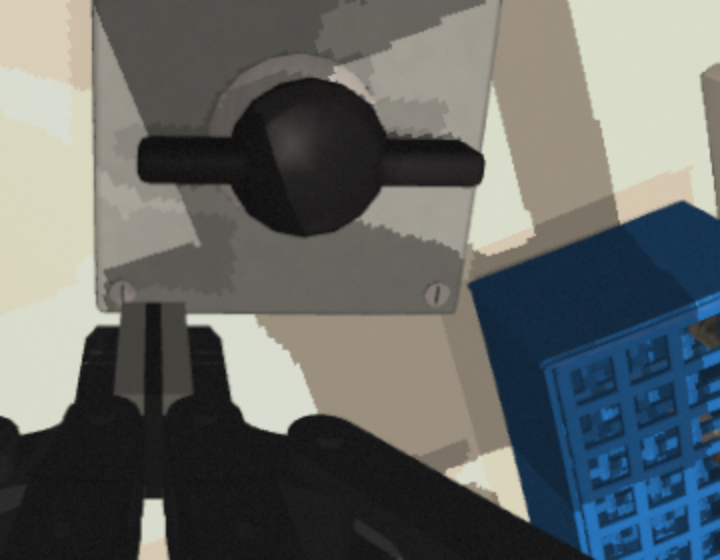

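The wing ends at (138,160) and (484,163) match the up position and the head is straight, so the button has released. Next is the start button.

```bash
python3 -m jog '-0.04 -0.6 0 0 0 0 1;-0.04 -0.6 0 0 0 0 1;-0.04 -0.6 0 0 0 0 1;-0.04 -0.6 0 0 0 0 1;-0.04 -0.5 0 0 0 0 1'; python3 -m jog '0 0 0 0 0 0 1;0 0 0 0 0 0 1'
python3 - <<'E'
from h import *
d=snapshot("wrist");cv2.imwrite("pics/c8.png",cv2.resize(d["img"],(800,600))[:,:,::-1])
print(proj(d,[[487.5,-194,82]])*800/560)
E
```

```text
time: 10.42
tool_pos: [490.2, -183.5, 304.3]
tcp_rot: [180.0, -0.1, 157.9]
ft_force: [1.7, -0.7, 0.0]
finger_gap: 0.1
grip_force: 0.0
time: 10.68
tool_pos: [491.4, -181.5, 304.7]
tcp_rot: [180.0, -0.1, 157.9]
ft_force: [-0.4, 0.1, -0.6]
finger_gap: 0.2
grip_force: 0.0
[[358.65454196 353.97728812]]
```

View pics/c8.png

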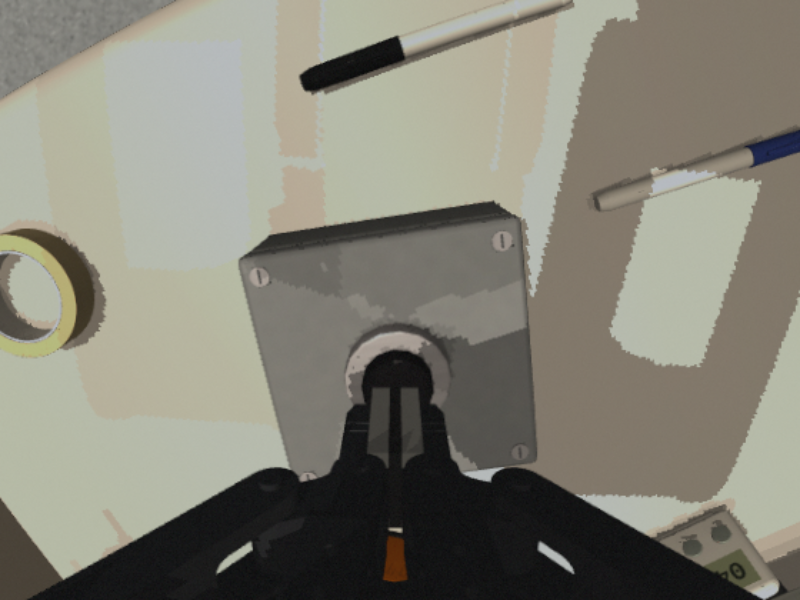

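The start box fills the view. Its screws are at (259,277), (502,241), (519,452) and (308,480) in 800x600 pixels, and the black flat button is at about (398,380), partly under the fingers.

Run:
```python
from h import *
d=snapshot("wrist");P=ray(d,np.array([(259,277),(502,241),(519,452),(308,480)])*.7,60)
print(P[:,:2],(P[0]+P[2])/2,(P[1]+P[3])/2)
c=(P[0]+P[2])/2;t=sense()["tool_pos"];dl=c-t
print(t,"tool dx dy",dl@[-.927,.375,0],dl@[.375,.927,0]); print(ray(d,[(398*.7,350*.7)],82))
```

```text
[[ 448.2445833  -223.70690997]
 [ 471.96449799 -124.26822982]
 [ 571.23254256 -148.20791032]
 [ 547.95917929 -247.74789252]] [ 509.73856293 -185.95741015   60.        ] [ 509.96183864 -186.00806117   60.        ]
[ 491.81191672 -180.7278345   305.01234369] tool dx dy -18.579091899875753 1.8746756998064962
[[ 492.14985679 -178.57361878   82.        ]]
```

```bash
python3 -m jog '-0.18 0.02 0 0 0 0 1;0 0 0 0 0 0 1;0 0 0.25 0 0 0 1;0 0 0.17 0 0 0 1;0 0 0 0 0 0 1'; python3 -m jog '0 0 0.05 0 0 0 1;0 0 0 0 0 0 1;0 0 0.03 0 0 0 1;0 0 0 0 0 0 1;0 0 0 0 0 0 1';  python3 -m jog '0 0 0.02 0 0 0 1;0 0 0 0 0 0 1;0 0 0 0 0 0 1'
```

```text
time: 11.4
tool_pos: [508.1, -185.8, 261.6]
tcp_rot: [180.0, -0.2, 158.0]
ft_force: [-0.1, 0.4, -0.3]
finger_gap: 0.0
grip_force: 0.0
time: 12.02
tool_pos: [509.1, -186.8, 255.8]
tcp_rot: [-180.0, 0.0, 158.0]
ft_force: [-0.4, -0.1, -0.5]
finger_gap: 0.0
grip_force: 0.0
time: 12.4
tool_pos: [509.2, -186.8, 253.9]
tcp_rot: [-180.0, 0.0, 158.0]
ft_force: [-0.3, 0.1, 3.2]
finger_gap: -0.1
grip_force: 1.1
```

```bash
python3 -m jog '0 0 0.03 0 0 0 1;0 0 0 0 0 0 1;0 0 0 0 0 0 1';  python3 -m jog '0 0 0.015 0 0 0 1;0 0 0 0 0 0 1;0 0 0 0 0 0 1'
```

```text
time: 12.78
tool_pos: [509.3, -186.9, 251.0]
tcp_rot: [-180.0, 0.0, 158.0]
ft_force: [0.7, -0.2, 4.4]
finger_gap: 0.1
grip_force: 2.0
time: 13.15
tool_pos: [509.3, -186.9, 249.5]
tcp_rot: [-180.0, 0.0, 158.0]
ft_force: [0.2, -0.2, 4.5]
finger_gap: 0.2
grip_force: 2.6
```

Travel is about 5.5 mm so far. I'll press on gently to the stop.

```bash
python3 -m jog '0 0 0.01 0 0 0 1;0 0 0 0 0 0 1;0 0 0 0 0 0 1';  python3 -m jog '0 0 0.005 0 0 0 1;0 0 0 0 0 0 1;0 0 0 0 0 0 1'
```

```text
time: 13.52
tool_pos: [509.3, -186.9, 249.3]
tcp_rot: [-180.0, 0.0, 158.0]
ft_force: [-3.4, 0.4, 12.5]
finger_gap: -0.1
grip_force: 6.4
time: 13.9
tool_pos: [509.4, -186.9, 249.2]
tcp_rot: [-180.0, 0.0, 158.0]
ft_force: [-5.9, 2.4, 16.7]
finger_gap: -0.1
grip_force: 8.2
```

The button is at its hard stop and the force is rising. I'll lift off, check and hand in.

```bash
python3 -m jog '0 0 -0.1 0 0 0 1;0 0 -0.3 0 0 0 1;0 0 -0.4 0 0 0 1;0 0 0 0 0 0 1;0 0 0 0 0 0 1'; python3 -m jog '0 0 0 0 0 0 1;0 0 0 0 0 0 1'
python3 - <<'E'
from h import *
d=snapshot("scene");c=d["img"][170:300,220:400];cv2.imwrite("pics/c9.png",cv2.resize(c,None,fx=4,fy=4)[:,:,::-1])
E
```

```text
time: 14.52
tool_pos: [508.7, -186.6, 326.8]
tcp_rot: [180.0, -0.1, 158.0]
ft_force: [0.6, 0.1, -1.0]
finger_gap: -0.2
grip_force: 0.0
time: 14.78
tool_pos: [508.7, -186.6, 326.3]
tcp_rot: [180.0, -0.1, 158.0]
ft_force: [0.1, 0.3, -0.4]
finger_gap: 0.2
grip_force: 0.0
```

View pics/c9.png

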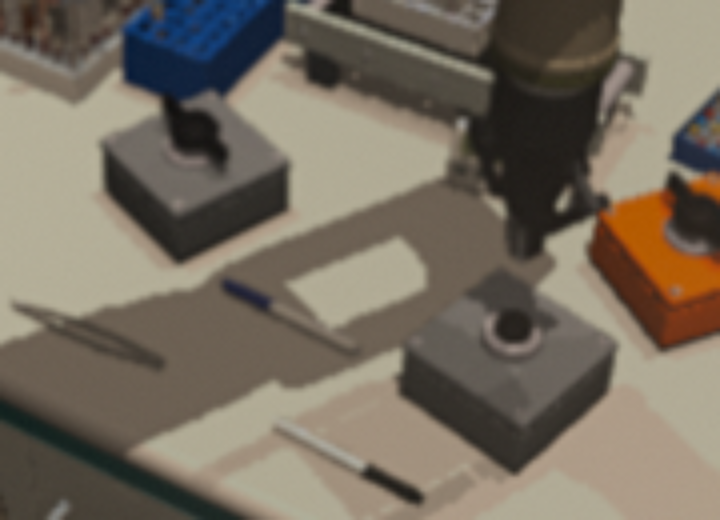

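Both buttons look as they did at the start: the stop button at crop (193,130) is up and straight, and the start button at (515,325) is out. The pens and forceps are where they were, and the arm is clear.

```bash
python3 -c "
from bench import *
print(hand_in())"
```

```text
the job is handed in; nothing more can be done
None
```

The stop button was latched, twisted free and came back up, then the start button was pressed fully in and came back out; the job is handed in at about 15 s, but hand-in returned no verdict.

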